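# Read the barcode on the carton at the back of a pigeonhole

### The arm

A 6-joint arm with a two-finger parallel gripper is mounted at the origin on a cart in front of the work surface, level with it; the furniture and walls round the work are solid. World frame = base frame: x ahead of the robot, y to its left, z up, the work surface at z = 0. Lengths are in mm, angles in rad, forces in N, time in s.
With the tool pointing down it reaches from about 350 to 875 mm from the base axis. Payload 4.2 kg.
Tool frame: the origin (TCP) lies at the very end of the fingers, on their centre line; the grasp point (between the pads) lies 19 mm behind it; z points along the fingers, y is the line along which they close (so a half turn about z gives the same grasp; the last joint's range is limited). The gripper opens to 87 mm and grips with 3 to 60 N. Pads are 19 mm wide; open, the fingers measure 117 mm over their backs; the gripper's body (75 mm by 190 mm) begins 51 mm behind the grasp point.
Start: joints at [1.495, 0.385, 0.008, 0, -1.194, -0.259], TCP at [205.33, 590.287, 222.55] pointing down, gripper open.
Joint ranges: [-3.14, 3.14], [-1.21, 2.06], [-1.07, 1.41], [-3.16, 2.05], [-2.99, -0.16], [-3.1, 3.1]. Speed limits (rad/s): [2.79, 2.79, 3.14, 3.14, 3.14, 3.14].

### API

Orientations are given as a unit quaternion [x, y, z, w].
In Python, from rig import env gives the robot as it stands.
- The arm moves only by the tool step_arm, never from a script. Its argument "commands" is a list of rows, each a list of 5 numbers: the shift along the tool's x, y, z in cm, then the turn about the tool's z in degrees, then the opening, from -1 (shut) to 1 (fully open). In form: [[x, y, z, twist, fingers], ...]. A call has 1 to 12 rows; each row shifts and turns the commanded pose from where the row before left it, along the tool's axes as they then stand; what a row does not reach is not made up. A row lasts 1/10 s, in which the tool goes at most 50 mm and 8.59 degrees, less where a joint would pass 70% of its speed; a pose out of reach is approached as far as the arm can. A call with a gripper value outside its range is refused whole. The fingers move at their own pace and stop on an object; "squeeze" is the grip in N (left out, the last holds). Time passes only in rows, so rows that do not move let the fingers close. It gives the time, the measured TCP pose, the force, the opening and the grip force at its end, in the units of the state.
- env.state(): the state, without advancing time (a new reading comes with each control period).
- env.snapshot(name): name is "scene" or "top" or "wrist"; returns the picture (480x640x3 uint8, blue, green, red); there is no depth.
- env.camera_info(name): a dict with "fx", "fy", "cx", "cy" (pixels), "R" (3x3) and "t" (3): a world point X has camera coordinates R X + t; the wrist camera has in their place "T_tool_cam" (4x4, takes a point from camera to tool coordinates, whose origin is the TCP and whose axes are the flange's). Camera axes: x right, y down, z forward; pixel columns grow to the right and rows downward; lengths in mm; the calibration is good to about 2 mm. A picture is of the moment at which its call begins: read the wrist's pose just before it. camera_info takes no time and is no camera call.
- env.sign_off(): hands the job in; it is judged then, once.
Trained networks look in the newest picture that a camera, given by its name, has taken for a name from the list of things; names that differ only in an ending like _2 or _b are one class to them, and where a whole thing is asked for, a point or a joint stands for the part that bears it (a point fixed in the world has none). Each returns a list of dicts, best first, with "score" (0 to 1); they miss things now and then, are a little off and sometimes report something else, mostly with a low value. They report only what shows in the picture. A call takes as long as a camera call. They do not tell look-alikes from the thing itself.
- env.find_in(camera, thing): "uv" ([column, row] in pixels, amid what is visible of it).
- env.masks_of(camera, thing): "pixels" (480x640 bool, what is visible of it) and "uv" ([column, row] in pixels, amid what is visible of it).
The state is a dict: "t": time; "joint_pos": joint angles; "joint_velocities": joint speeds; "effort": joint torques, N m; "ee_pos": TCP position; "orientation": TCP orientation; "contact_force": force on the tool from outside, world axes, zero at the start; "torque": the same for the moment, N m; "finger_gap": finger opening in mm; "gripper_force": force on a finger pad.
Only numpy, scipy, OpenCV 4.12 (cv2) and the standard library are available. Lean on these libraries where they do the work, as an engineer would, in place of code of your own. Each camera call takes 0.05 s, during which the arm holds its last target. There are 200 camera calls.

### The job

Read the stock barcode on the small carton at the back of one of the rack's pigeonholes: lift the stick reader out of its dock by its head, lay it flat on the rubber mat and let go, then take it again by the handle and reach into the pigeonhole with its eye close to the barcode (about 3 cm away), pointing squarely at the middle, and hold it steady there for two seconds. Then draw it out and lay it flat on the mat again. Do not shift the carton, the goods in the neighbouring pigeonholes or the soap and matches lying on the table.

Things in the scene. Friction and masses are not known exactly. Their poses are not given: they have to be found in the camera images.
- reader: Stick barcode reader, a straight bar 220 long (x), 30 high (z), loose, about 0.12 kg; origin at its exact centre (also its centre of mass), 15 above its flat underside. +x points to the eye end, z up. Handle (grey, ribbed): 28 wide (y), x = -110 to +40; head (black): 32 wide, x = +40 to +110. Starts level in the dock, centre 27 above the table, only x = +55 to +110 standing out of it
- eye (a point): Middle of the reader's front end face (reader x = +110), where the beam leaves along the reader's +x; axes as the reader's
- head (a point): Place to grip the head, from above across its 32 mm width: centre of its section at reader x = +84, 26 behind the eye; axes as the reader's. In the dock only here can it be gripped
- grip (a point): Place to grip the handle, from above across its 28 mm width: centre of its section at reader x = -50, 160 behind the eye; axes as the reader's
- dock: Fixed black dock, a deep trough 176 long, 58 wide, 50 high round the reader's handle (trough 37 wide inside, floor 12 above the table, walls 8 above the reader's top). Closed at the back, open above and at the front, which is at dock x = +55. Origin on the table under the docked reader's centre, x toward the eye. Lift the reader straight up at least 45 before moving sideways
- mat: Fixed flat black rubber mat on the table, 150 (x) by 300 (y), 4 thick; origin at the centre of its underside. A reader lying flat on it has its centre 19 above the table
- rack: Fixed wooden rack of three pigeonholes side by side along y, 292 wide, 165 deep, 107 high. Origin on the table under the middle of its open front; +x points into it. Each pigeonhole is 80 wide and 87 high inside (10 to 97 above the table), centred at rack y = +90, 0 or -90. The top board (10 thick) covers only the front 80; behind it the pigeonholes are open above, so the goods' tops are seen from above
- barcode (a point): Centre of the white barcode label (44 wide, 30 high) on the front of the loose cardboard carton (36 deep, 56 wide, 72 high); 50 above the table, about 95 behind the rack's front. +x points into the carton, square to the label: a reader aimed squarely has its x along this x. z up. The carton stands in any one pigeonhole and may be turned in it by up to 0.1 rad
- tin: Round candle tin, 63 across, 43 high, loose in another pigeonhole; origin at the centre of its underside. Not to be moved
- soap: Bar of soap, 51 x 75 x 25, loose in the remaining pigeonhole; origin at the centre of its underside. Not to be moved
- bystander_soap: Bar of soap, 51 x 75 x 25, lying loose on the table left of the mat; origin at the centre of its underside. Not to be moved
- bystander_matches: Matchbox, 36 x 54 x 14, lying loose on the table left of the mat; origin at the centre of its underside. Not to be moved
- tumbler_6: Right one of two fixed glass tumblers (69 across, 100 high, origin under its centre) on a low wooden riser (70 high, 100 deep, ending 140 to its right) between dock and rack; the other stands 80 to its left, and their rims are 170 above the table: carry the reader over them. Behind the riser, from x = 0.70 m on, stands a tall dark cabinet
There are look-alikes about, which are no part of the job. Leave any blue or yellow look-alike of the part that bears barcode alone.

How it is judged (in metres and radians):
On the way, in this order (a step that is already met when the one before it is completed fails the run):
1. the reader is lifted clear of its dock in the gripper (height (world z) of reader above 0.065 m and contact force between the fingers and reader above 1 N), for 0.1 s.
2. the reader lies flat on the mat, let go (x of reader in the frame of mat between -0.075 and 0.075 m and y of reader in the frame of mat between -0.15 and 0.15 m and height (world z) of reader below 0.027 m and angle between reader's own z axis and vertical below 0.12 rad and linear speed of reader below 0.02 m/s and contact force between the fingers and reader below 0.1 N), for 0.2 s.
3. the eye is 10 to 40 mm from the barcode, the beam meets the label within 10 mm of its middle to either side and 9 mm up or down, square to it within 0.2 rad, and it is held steady so for 1.2 s (x of barcode in the frame of eye between 0.01 and 0.04 m and y of barcode in the frame of eye between -0.01 and 0.01 m and z of barcode in the frame of eye between -0.009 and 0.009 m and angle between the x axis of eye and the x axis of barcode, either way round below 0.2 rad and contact force between the fingers and reader above 1 N and linear speed of reader below 0.02 m/s and angular speed of reader below 0.15 rad/s), for 1.2 s.
At the end, for the whole second after the job is handed in: the reader lies flat and still on the mat (its centre over the mat, tilted less than 0.12 rad), released, and the carton is within 6 mm of where it stood, the tin, both soaps and the matches within 10 mm (all of step 2 and distance of barcode from where it was at the start of the episode below 0.006 m and distance of each of tin, soap, bystander_soap, bystander_matches from where it was at the start of the episode below 0.01 m); the robot touches nothing.
It fails at once if the carton is pushed (more than 6 mm) (distance of barcode from where it was at the start of the episode above 0.006 m).
It fails at once if the neighbouring tin or soap in the rack is pushed (more than 10 mm) (distance of any of tin, soap from where it was at the start of the episode above 0.01 m).
It fails at once if the soap or matches on the table are pushed (more than 10 mm) (distance of any of bystander_soap, bystander_matches from where it was at the start of the episode above 0.01 m).
It also fails if it takes over 72 s, if anything falls off the work surface, if the arm or the gripper's body presses on something with over 40 N, if the wrist force passes 120 N, or if a joint passes its speed limit or range.

## Working session

There is one attempt and no reset: what is moved stays moved. The work goes in short steps, Python scripts to look and compute and a tool call to move; the robot and the scene stay as the last step left them, time stands still between calls to the robot, and variables do not carry over. Pictures are saved under pics/ and viewed, at most 10 in all, crops included, and the job is handed in when it is done.

Besides the shell and the picture viewer there is one more tool, called after "Call:" in YAML: its name, and indented under it one key for each argument. step_arm: Moves the arm, as the interface text tells. Its arguments: {"type":"object","properties":{"commands":{"type":"array","items":{"type":"array","items":{"type":"number"}}},"squeeze":{"type":"number"}},"required":["commands"]}

```bash
mkdir -p pics; ls
cat > h.py <<'E'
import numpy as np, cv2
from rig import env
from scipy.spatial.transform import Rotation as Ro
def cam(name):
    c=env.camera_info(name); K=np.array([[c['fx'],0,c['cx']],[0,c['fy'],c['cy']],[0,0,1.]])
    if name=='wrist':
        s=env.state(); T=np.eye(4); T[:3,:3]=Ro.from_quat(s['orientation']).as_matrix(); T[:3,3]=s['ee_pos']
        M=np.linalg.inv(T@np.array(c['T_tool_cam'])); return K,M[:3,:3],M[:3,3]
    return K,np.array(c['R']),np.array(c['t'])
def ray(C,uv):
    K,R,t=C; o=-R.T@t; d=R.T@np.linalg.inv(K)@np.array([uv[0],uv[1],1.]); return o,d/np.linalg.norm(d)
def atz(C,uv,z):
    o,d=ray(C,uv); return o+d*(z-o[2])/d[2]
def proj(C,X):
    K,R,t=C; p=K@(R@np.asarray(X,float)+t); return p[:2]/p[2]
def tri(rays):
    A=sum(np.eye(3)-np.outer(d,d) for o,d in rays); b=sum((np.eye(3)-np.outer(d,d))@o for o,d in rays); return np.linalg.solve(A,b)
E
python3 - <<'E'
from h import *
np.set_printoptions(precision=1,suppress=True)
s=env.state(); print(s['ee_pos'],s['orientation'],s['finger_gap'])
for n in('scene','top'):
    C=cam(n); im=env.snapshot(n); cv2.imwrite(f'pics/{n}0.png',im)
    print(n,-C[1].T@C[2],C[1][2])
    for th in('reader','head','dock','mat','rack','barcode','tin','soap','matches','bystander_soap','bystander_matches','tumbler_6'):
        try: print(th,[(np.round(d['uv']),round(d['score'],2)) for d in env.find_in(n,th)][:5])
        except Exception as e: print(th,e)
C=cam('wrist');print(env.camera_info('wrist')['T_tool_cam'])
E
```

```text
pics
[205.1 589.7 221.4] [ 1.  -0.2 -0.   0. ] 86.78467749904158
scene [-626.6  682.1  986.1] [ 0.7 -0.4 -0.6]
reader [(array([191., 320.]), 0.81)]
head [(array([188., 318.]), 0.85)]
dock [(array([196., 340.]), 0.6)]
mat [(array([358., 267.]), 0.71)]
rack [(array([349., 209.]), 0.95), (array([191., 320.]), 0.23)]
barcode [(array([471., 229.]), 0.93)]
tin []
soap []
matches it knows: barcode, bystander_matches, bystander_soap, dock, eye, grip, head, mat, rack, reader, soap, tin, tumbler
bystander_soap [(array([304., 298.]), 0.77)]
bystander_matches [(array([281., 315.]), 0.76)]
tumbler_6 [(array([271., 239.]), 0.91)]
top [ 379.   -52.3 1459.9] [ 0.1 -0.  -1. ]
reader [(array([174., 274.]), 0.84), (array([399., 210.]), 0.18)]
head [(array([173., 274.]), 0.7)]
dock [(array([177., 293.]), 0.92)]
mat [(array([350., 278.]), 0.67)]
rack [(array([398., 210.]), 0.61)]
barcode [(array([481., 303.]), 0.9), (array([424., 201.]), 0.81), (array([469., 248.]), 0.68), (array([457., 276.]), 0.67)]
tin [(array([366., 196.]), 0.67)]
soap [(array([395., 198.]), 0.64), (array([353., 276.]), 0.25)]
matches it knows: barcode, bystander_matches, bystander_soap, dock, eye, grip, head, mat, rack, reader, soap, tin, tumbler
bystander_soap [(array([271., 292.]), 0.65)]
bystander_matches [(array([244., 300.]), 0.78)]
tumbler_6 [(array([264., 246.]), 0.81), (array([245., 299.]), 0.63)]
[[  -0.    -1.    -0.3   80.8]
 [   1.    -0.     0.     1.4]
 [  -0.    -0.3    1.  -161.4]
 [   0.     0.     0.     1. ]]
```

Run:
```python
import cv2
im=cv2.imread('pics/top0.png')[150:350,130:510]
cv2.imwrite('pics/top0c.png',cv2.resize(im,None,fx=2.1,fy=2.1,interpolation=cv2.INTER_CUBIC))
```

```text
(no output)
```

View pics/top0c.png

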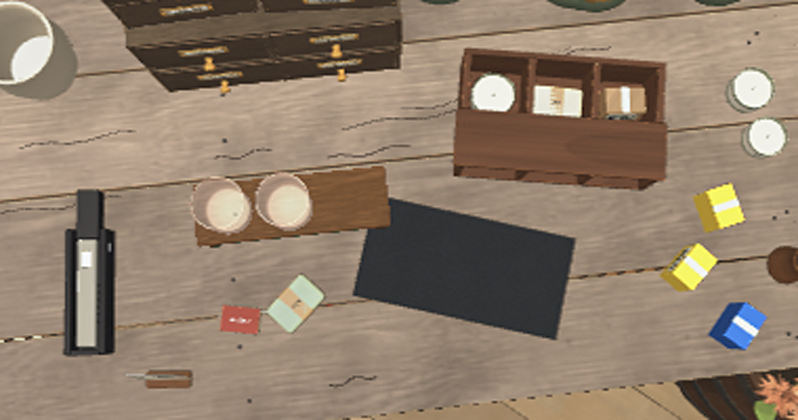

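View pics/scene0.png

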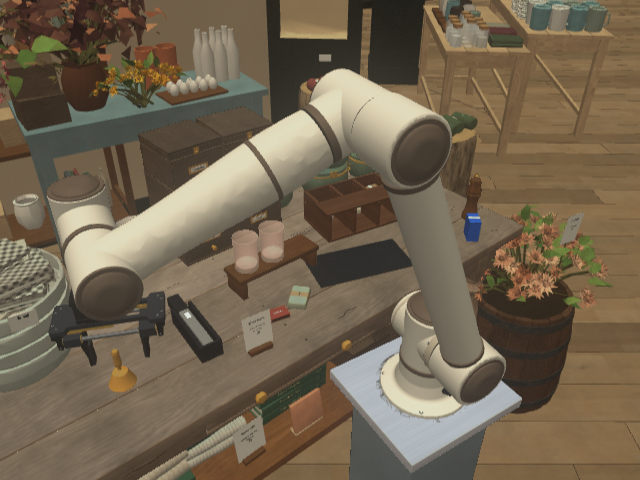

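Top crop: the docked reader is at crop (90,270), with its head up at (90,210). The mat is at (465,270) and the rack's three pigeonholes hold the tin (493,93), the soap (558,100) and the brown carton (625,100). Barcode candidates are the carton at full px (424,201), yellow (469,248), yellow (457,276) and blue (481,303). The brown carton in the right pigeonhole fits: it is in the rack and not blue or yellow.

Run:
```python
from h import *
np.set_printoptions(precision=1,suppress=True)
im=env.snapshot('top'); C=cam('top'); print(C[0][0,0])
def m(th,z,i=0):
    r=env.masks_of('top',th)
    if not r: print(th,'none');return
    px=r[i]['pixels'].astype(np.uint8); cs,_=cv2.findContours(px,0,2); c=max(cs,key=cv2.contourArea)
    P=np.array([atz(C,p[0],z)[:2] for p in c],np.float32)
    (cx,cy),(w,h),a=cv2.minAreaRect(P); print(th,r[i]['uv'],(round(cx,1),round(cy,1)),(round(w,1),round(h,1)),round(a,2), 'corners',cv2.boxPoints(((cx,cy),(w,h),a)).tolist())
m('reader',42);m('dock',50);m('mat',4);m('rack',107);m('tin',43);m('soap',25);m('barcode',72);m('barcode',72,1);m('bystander_soap',25);m('bystander_matches',14);m('tumbler_6',170)
# manual rack corners from crop
g=lambda u,v:(130+u/2.1,150+v/2.1)
for n,u,v,z in(('rackTL',462,49,107),('rackTR',665,63,107),('rackBR',661,188,107),('rackBL',454,174,107),('topboardL',457,121,107),('topboardR',666,133,107),('head tip',90,191,42),('readerback',86,347,42),('cartonTL',606,82,72),('cartonTR',647,88,72),('cartonmid',625,99,72),('matTL',390,199,4),('matTR',575,239,4),('matBR',557,339,4),('matBL',355,294,4),('tum1',284,203,170),('tum2',221,206,170)):
    print(n,atz(C,g(u,v),z)[:2])
```

```text
479.2045456905498
reader [173.0, 272.7] (444.4, 374.0) (217.4, 35.3) 3.82 corners [[334.7583312988281, 384.3595886230469], [337.1050720214844, 349.1755676269531], [554.04443359375, 363.6452331542969], [551.6976318359375, 398.8292541503906]]
dock [178.8, 293.4] (410.2, 369.6) (173.5, 69.1) 3.91 corners [[321.26019287109375, 398.1902160644531], [325.96630859375, 329.2503967285156], [499.10711669921875, 341.0696716308594], [494.4010009765625, 410.0094909667969]]
mat [349.8, 280.1] (459.5, -152.0) (304.2, 154.4) 79.05 corners [[354.8240966796875, -286.6487731933594], [506.39434814453125, -315.9703674316406], [564.1633911132812, -17.348358154296875], [412.5931396484375, 11.973236083984375]]
rack [400.8, 209.9] (660.5, -274.4) (291.4, 180.3) 87.45 corners [[564.0108032226562, -415.89080810546875], [744.1077270507812, -423.912353515625], [757.0720825195312, -132.8428955078125], [576.9751586914062, -124.82135009765625]]
tin [366.1, 195.4] (709.8, -186.4) (52.5, 60.8) 1.66 corners [[682.71484375, -156.77398681640625], [684.4813232421875, -217.5950927734375], [736.982666015625, -216.0702209472
[... 899 characters left out ...]
669922], [396.2298583984375, 192.88023376464844], [360.47314453125, 195.54859924316406]]
tumbler_6 [264.8, 247.7] (528.1, 93.5) (77.3, 66.6) 46.78 corners [[477.3876647949219, 88.145751953125], [525.9381713867188, 42.523681640625], [578.84326171875, 98.82476806640625], [530.2927856445312, 144.44683837890625]]
rackTL [ 753.3 -136. ]
rackTR [ 742.  -417.9]
rackBR [ 567.  -411.2]
rackBL [ 578.5 -128.3]
topboardL [ 651.9 -131. ]
topboardR [ 643.4 -418.6]
head tip [549.7 381.4]
readerback [332.2 372.8]
cartonTL [ 721.2 -343.1]
cartonTR [ 714.3 -401.4]
cartonmid [ 697.5 -370.1]
matTL [554.3 -41.5]
matTR [ 503.  -312.2]
matBR [ 358.3 -286.9]
matBL [415.4   5. ]
tum1 [525.5  93.4]
tum2 [519.4 173.9]
```

```bash
cat >> h.py <<'E'
def yaw():
    X=Ro.from_quat(env.state()['orientation']).as_matrix(); return np.arctan2(X[1,0],X[0,0])
def plan(p,y=None):
    """twist (deg) to do first, then the shift in cm in the tool axes after the twist"""
    s=env.state(); R=Ro.from_quat(s['orientation']).as_matrix(); tw=0
    if y is not None: tw=-np.degrees((y-yaw()+np.pi)%(2*np.pi)-np.pi)
    R=R@Ro.from_euler('z',tw,degrees=True).as_matrix()
    print('tcp',np.round(s['ee_pos'],1),'yaw',round(yaw(),3),'twist',round(tw,2),'shift cm',np.round(R.T@(np.array(p)-s['ee_pos'])/10,2))
E
python3 - <<'E'
from h import *
print(env.state()['orientation'],env.state()['joint_pos'])
plan([440,385,260],0.067)
E
```

```text
[ 9.86023897e-01 -1.66603942e-01  3.02355510e-06  3.01484713e-05] [ 1.49460274e+00  3.84733697e-01  7.88832194e-03  5.71134340e-07
 -1.19401155e+00 -2.58575557e-01]
tcp [205.3 590.3 222.5] yaw -0.335 twist -23.02 shift cm [22.04 22.05 -3.75]
```

Call:
step_arm:
  commands:
    - [0,0,-3.75,-7.67,1]
    - [0,0,0,-7.67,1]
    - [0,0,0,-7.67,1]
    - [3.1,3.1,0,0,1]
    - [3.1,3.1,0,0,1]
    - [3.1,3.1,0,0,1]
    - [3.1,3.1,0,0,1]
    - [3.1,3.1,0,0,1]
    - [3.1,3.1,0,0,1]
    - [3.1,3.1,0,0,1]
    - [0,0,0,0,1]
    - [0,0,0,0,1]
  squeeze: 50

```text
t: 3.0
ee_pos: [437.0, 387.5, 260.0]
orientation: [0.999, 0.032, -0.0, -0.0]
contact_force: [-1.1, 0.3, -0.6]
finger_gap: 87.3
gripper_force: 0.0
```

Run:
```python
from h import *
np.set_printoptions(precision=1,suppress=True)
C=cam('wrist'); im=env.snapshot('wrist'); cv2.imwrite('pics/w1.png',im)
print(env.state()['ee_pos'],yaw(), np.linalg.norm(env.state()['joint_velocities']))
for th,z in(('reader',42),('dock',50),('head',42),('eye',27)):
    for d in env.find_in('wrist',th)[:2]: print(th,d['uv'],d['score'],atz(C,d['uv'],z))
r=env.masks_of('wrist','reader')
for i in r[:1]:
    cs,_=cv2.findContours(i['pixels'].astype(np.uint8),0,2); c=max(cs,key=cv2.contourArea)
    P=np.array([atz(C,p[0],42)[:2] for p in c],np.float32); print(cv2.minAreaRect(P)); 
    v=[p[0][1] for p in c];print(min(v),max(v))
```

```text
[436.4 388.2 260. ] 0.0662467941542884 0.027398573527343786
reader [321.9, 184.6] 0.68 [460.1 381.8  42. ]
dock [306.9, 224.4] 0.9 [416.6 395.5  50. ]
head [319.4, 182.5] 0.86 [462.2 384.7  42. ]
eye [318.1, 183.9] 0.75 [458.3 385.8  27. ]
((443.9082946777344, 383.4156188964844), (216.62342834472656, 31.864208221435547), 3.0333518981933594)
93 289
```

View pics/w1.png

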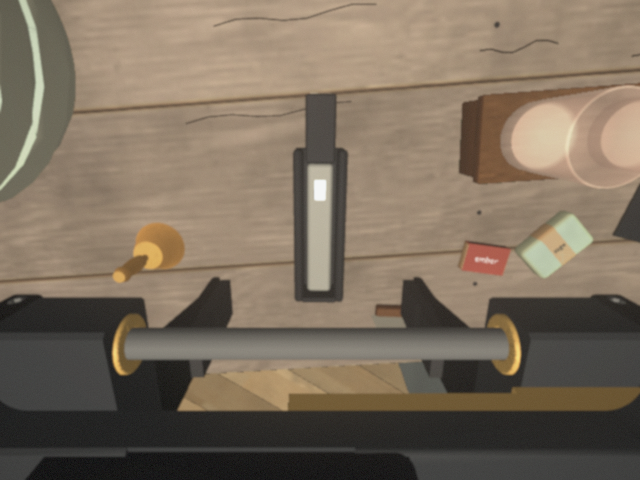

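Wrist view: the head spans cols 306–336 from row 94, the handle runs to row 290, and the dock spans cols 295–346. I'll move closer over the head and measure the height from this second place.

Run:
```python
from h import *
np.set_printoptions(precision=1,suppress=True)
C=cam('wrist')
for uv in((321,94.5),(306,120),(336,120),(306.5,285),(330.5,285),(319,291)): print(uv,atz(C,uv,42))
plan([500,387,150],0.055)
```

```text
(321, 94.5) [549.1 391.1  42. ]
(306, 120) [523.8 404.7  42. ]
(336, 120) [525.9 373.9  42. ]
(306.5, 285) [338.7 393.1  42. ]
(330.5, 285) [340.6 364.7  42. ]
(319, 291) [331.9 377.8  42. ]
tcp [435.6 389.1 260.1] yaw 0.069 twist 0.78 shift cm [ 6.4  0.6 11. ]
```

Call:
step_arm:
  commands:
    - [1.6,0.15,2.7,0.78,1]
    - [1.6,0.15,2.7,0,1]
    - [1.6,0.15,2.7,0,1]
    - [1.6,0.15,2.7,0,1]
    - [0,0,0,0,1]
    - [0,0,0,0,1]

```text
t: 3.9
ee_pos: [500.3, 386.2, 151.9]
orientation: [1.0, 0.027, -0.0, 0.001]
contact_force: [0.5, -0.2, -0.5]
finger_gap: 87.0
gripper_force: 0.0
```

Run:
```python
from h import *
np.set_printoptions(precision=1,suppress=True)
C=cam('wrist'); im=env.snapshot('wrist'); cv2.imwrite('pics/w2.png',im)
r=env.masks_of('wrist','reader')
print(env.state()['ee_pos'],yaw())
px=r[0]['pixels']; rows=np.where(px.any(1))[0]; print(rows.min(),rows.max())
for v in list(range(rows.min(),rows.min()+8,2))+list(range(rows.min()+10,rows.max(),15)):
    c=np.where(px[v])[0]; 
    if len(c): print(v,c.min(),c.max()+1,atz(C,((c.min()+c.max()+1)/2,v),42)[:2],round(np.linalg.norm(atz(C,(c.min(),v),42)-atz(C,(c.max()+1,v),42)),1))
plan([524.4,389.2,60],0.056)
```

```text
[500.6 387.  153.9] 0.05445800254120172
164 393
164 310 329 [555.2 385.6] 14.5
166 297 333 [553.5 388.9] 27.5
168 296 334 [552.  388.9] 29.0
170 295 335 [550.5 388.8] 30.6
174 295 335 [547.5 388.6] 30.7
189 294 335 [535.9 388.4] 31.9
204 295 335 [524.1 387.4] 31.5
219 296 335 [511.9 386.4] 31.1
234 296 335 [499.5 385.7] 31.6
249 297 334 [486.6 385. ] 30.4
264 299 331 [473.4 384.8] 26.6
279 299 332 [459.9 383.6] 27.8
294 299 332 [446.  382.9] 28.2
309 301 331 [431.7 381.7] 26.0
324 301 331 [416.9 380.9] 26.4
369 301 331 [370.  378.4] 27.6
384 301 330 [353.4 378. ] 27.1
tcp [500.6 387.  153.9] yaw 0.054 twist -0.09 shift cm [ 2.4 -0.1  9.4]
```

Call:
step_arm:
  commands:
    - [1.2,0,3.1,0,1]
    - [1.2,-0.1,3.1,0,1]
    - [0,0,3.0,0,1]
    - [0,0,2.3,0,1]
    - [0,0,1.2,0,1]
    - [0,0,1.0,0,1]
    - [0,0,0,0,1]
    - [0,0,0,0,1]

```text
t: 4.8
ee_pos: [525.0, 389.0, 16.5]
orientation: [1.0, 0.027, 0.001, -0.001]
contact_force: [-0.6, -0.1, 0.9]
finger_gap: 87.1
gripper_force: 0.0
```

Run:
```python
from h import *
plan([524,387.8,16],0.056)
im=env.snapshot('wrist'); cv2.imwrite('pics/w3.png',im)
```

```text
tcp [525.  389.   16.5] yaw 0.054 twist -0.13 shift cm [-0.11  0.11  0.05]
```

View pics/w3.png

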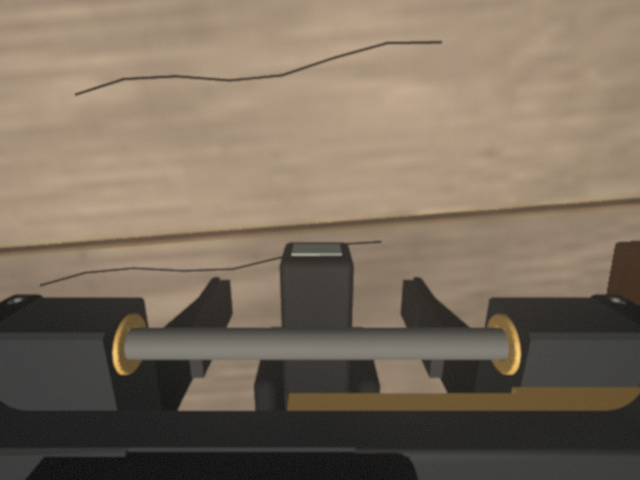

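The head (cols 281–352, tip at row 243) sits between the fingers at cols 231 and 403, centred, with the eye glass visible at the front. I'll close on it and lift.

Call:
step_arm:
  commands:
    - [-0.1,0.1,0,0,-1]
    - [0,0,0,0,-1]
    - [0,0,0,0,-1]
    - [0,0,0,0,-1]
    - [0,0,0,0,-1]
    - [0,0,0,0,-1]
    - [0,0,0,0,-1]
    - [0,0,0,0,-1]
    - [0,0,-0.5,0,-1]
    - [0,0,-0.5,0,-1]
    - [0,0,-1,0,-1]
    - [0,0,-1,0,-1]
  squeeze: 55

```text
t: 6.05
ee_pos: [523.6, 387.1, 45.9]
orientation: [1.0, 0.027, 0.0, -0.0]
contact_force: [0.4, -0.2, -1.3]
finger_gap: 31.7
gripper_force: 55.0
```

Call:
step_arm:
  commands:
    - [0,0,-1,0,-1]
    - [0,0,-1,0,-1]
    - [0,0,-1,0,-1]
    - [0,0,-1,0,-1]
    - [0,0,-1.5,0,-1]
    - [0,0,-2,0,-1]
    - [0,0,-3,0,-1]
    - [0,0,-3,0,-1]
    - [0,0,-3,0,-1]
    - [0,0,-3,0,-1]
    - [0,0,-3,0,-1]
    - [0,0,0,0,-1]

```text
t: 7.25
ee_pos: [525.3, 388.3, 276.4]
orientation: [1.0, 0.027, 0.004, -0.003]
contact_force: [0.2, 0.1, -1.4]
finger_gap: 31.7
gripper_force: 55.0
```

Run:
```python
from h import *
im=env.snapshot('scene'); cv2.imwrite('pics/s1.png',cv2.resize(im[200:400,50:350],None,fx=2.5,fy=2.5))
print(env.find_in('scene','reader')); plan([500,-190,255],-0.04)
```

```text
[{'uv': [181.5, 239.2], 'score': 0.8}]
tcp [523.2 387.1 270.7] yaw 0.053 twist 5.33 shift cm [-1.000e-02  5.776e+01  1.490e+00]
```

View pics/s1.png

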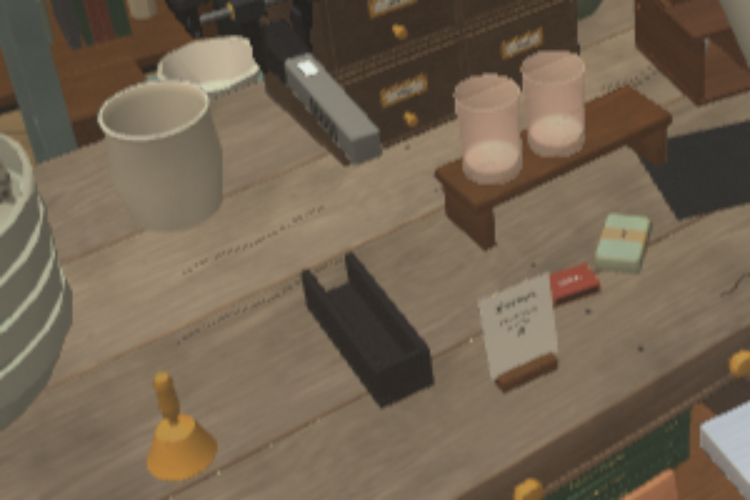

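The reader is out of the empty dock (crop (390,350)) and roughly level in the gripper (crop (330,110)). I'll carry it over the tumblers to the mat.

Call:
step_arm:
  commands:
    - [0,0,0,1.8,-1]
    - [0,0,0,1.8,-1]
    - [0,0,0,1.7,-1]
    - [0,1.5,0,0,-1]
    - [0,3,0,0,-1]
    - [0,4,0,0,-1]
    - [0,4,0,0,-1]
    - [0,4,0,0,-1]
    - [0,4,0,0,-1]
    - [0,4,0,0,-1]
    - [0,4,0,0,-1]
    - [0,4,0,0,-1]

```text
t: 8.55
ee_pos: [509.6, 60.0, 269.7]
orientation: [1.0, -0.02, -0.0, 0.0]
contact_force: [0.0, 0.1, -2.1]
finger_gap: 31.6
gripper_force: 55.0
```

Call:
step_arm:
  commands:
    - [0,4,0,0,-1]
    - [0,4,0,0,-1]
    - [0,4,0,0,-1]
    - [0,4,0,0,-1]
    - [0,4,0,0,-1]
    - [0,3,0,0,-1]
    - [0,1.5,0,0,-1]
    - [0,0.5,0,0,-1]
    - [0,0,0,0,-1]
    - [0,0,0,0,-1]
    - [0,0,0,0,-1]

```text
t: 9.65
ee_pos: [501.1, -186.4, 270.1]
orientation: [1.0, -0.019, 0.0, -0.0]
contact_force: [0.0, -0.0, -1.8]
finger_gap: 31.4
gripper_force: 55.0
```

Run:
```python
from h import *
np.set_printoptions(precision=1,suppress=True)
plan([524,-193,60],-0.04)
C=cam('wrist'); im=env.snapshot('wrist'); cv2.imwrite('pics/w4.png',im)
for th,z in(('barcode',72),('rack',107),('soap',25),('tin',43)):
    for r in env.masks_of('wrist',th)[:3]:
        px=r['pixels'].astype(np.uint8); cs,_=cv2.findContours(px,0,2); c=max(cs,key=cv2.contourArea)
        P=np.array([atz(C,p[0],z)[:2] for p in c],np.float32); print(th,np.round(r['uv']),round(r['score'],2),cv2.boundingRect(c),cv2.minAreaRect(P))
```

```text
tcp [ 501.1 -186.4  270.1] yaw -0.038 twist 0.13 shift cm [ 2.3  0.6 21. ]
barcode [595. 281.] 0.84 (555, 250, 85, 54) ((402.8692932128906, -504.2030029296875), (99.80442810058594, 52.62785720825195), 64.77510833740234)
barcode [559. 225.] 0.74 (511, 192, 95, 69) ((475.1439514160156, -443.658935546875), (81.30818939208984, 65.24606323242188), 52.00047302246094)
barcode [607. 148.] 0.67 (565, 116, 75, 65) ((549.80517578125, -475.53857421875), (69.17576599121094, 70.32534790039062), 13.151371955871582)
rack [410.  60.] 0.67 (235, 0, 354, 125) ((629.8717651367188, -269.52264404296875), (290.4132080078125, 94.54131317138672), 87.80110168457031)
soap [395.   8.] 0.67 (363, 0, 72, 18) ((694.33056640625, -277.953125), (70.8372802734375, 14.942314147949219), 87.8007583618164)
tin [304.  11.] 0.95 (270, 0, 65, 18) ((692.8993530273438, -181.1942596435547), (61.51724624633789, 14.280017852783203), 87.80109405517578)
tin [102. 284.] 0.5 (74, 250, 65, 64) ((414.7488098144531, 71.11660766601562), (51.668235778808594, 82.05816650390625), 46.85401153564453)
```

View pics/w4.png

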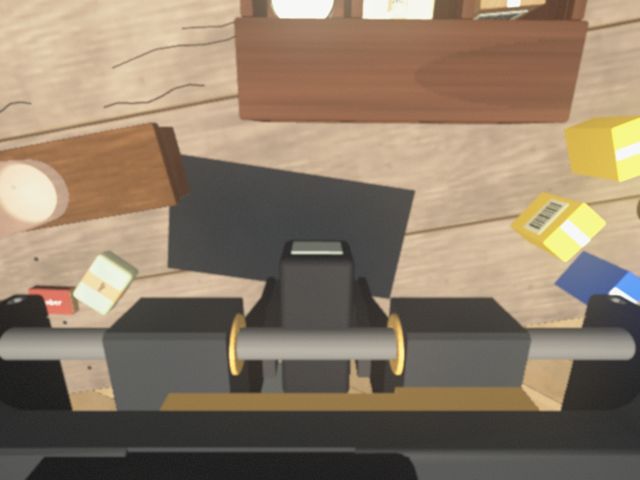

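The wrist view shows the mat's corners at (185,155), (413,190), (168,267) and (390,297). The rack's top board runs from row 20 to row 120, and the carton's brown top starts at (500,8).

Run:
```python
from h import *
np.set_printoptions(precision=1,suppress=True)
C=cam('wrist')
print('mat',*[atz(C,p,4)[:2] for p in((185,155),(413,190),(168,267),(390,297))])
print('rack',*[atz(C,p,107)[:2] for p in((240,118),(572,120),(240,20),(585,21))])
```

```text
mat [557.9 -33.8] [ 505.2 -307.2] [416.   10.1] [ 360.9 -282.4]
rack [ 593.2 -124.7] [ 580.1 -416.2] [ 668.4 -132.5] [ 656.7 -413.2]
```

Call:
step_arm:
  commands:
    - [1.2,0.3,3,0,-1]
    - [1.1,0.3,4,0,-1]
    - [0,0,4,0,-1]
    - [0,0,4,0,-1]
    - [0,0,4,0,-1]
    - [0,0,2,0,-1]
    - [0,0,1.5,0,-1]
    - [0,0,1,0,-1]
    - [0,0,0.8,0,-1]
    - [0,0,0.5,0,-1]
    - [0,0,0.5,0,-1]
    - [0,0,0,0,-1]

```text
t: 11.1
ee_pos: [523.6, -194.3, 16.9]
orientation: [1.0, -0.02, -0.0, -0.0]
contact_force: [-0.5, -0.1, -2.0]
finger_gap: 31.5
gripper_force: 55.0
```

Run:
```python
from h import *
plan([524,-193,8],-0.04); s=env.state(); print(s['contact_force'],s['torque'])
```

```text
tcp [ 523.6 -194.3   16.9] yaw -0.039 twist 0.04 shift cm [ 0.03 -0.13  0.89]
[-0.51632804 -0.06463812 -2.02779583] [-0.03223901 -0.10083854  0.02102308]
```

Call:
step_arm:
  commands:
    - [0,0,0.3,0,-1]
    - [0,0,0.2,0,-1]
    - [0,0,0.2,0,-1]
    - [0,0,0.1,0,-1]
    - [0,0,0,0,-1]

```text
t: 11.6
ee_pos: [523.6, -194.3, 8.9]
orientation: [1.0, -0.02, -0.0, -0.0]
contact_force: [-0.3, -0.0, -2.8]
finger_gap: 31.4
gripper_force: 55.0
```

Call:
step_arm:
  commands:
    - [0,0,0.1,0,-1]
    - [0,0,0,0,-0.2]
    - [0,0,0,0,0]
    - [0,0,0,0,0.3]
    - [0,0,0,0,0.3]
    - [0,0,0,0,0.3]
    - [0,0,0,0,0.3]
    - [0,0,-2,0,0.3]
    - [0,0,-4,0,0.3]
    - [0,0,-4,0,0.3]
    - [0,0,-4,0,0.6]
    - [0,0,-4,0,1]

```text
t: 12.8
ee_pos: [523.3, -194.3, 189.8]
orientation: [1.0, -0.02, 0.0, -0.0]
contact_force: [1.2, -0.5, 0.1]
finger_gap: 65.5
gripper_force: 0.0
```

Run:
```python
from h import *
plan([400,-190,255],-0.04)
```

```text
tcp [ 523.3 -194.3  189.8] yaw -0.039 twist 0.04 shift cm [-12.34   0.07  -6.52]
```

Call:
step_arm:
  commands:
    - [0,0,-4,0,1]
    - [0,1,-4,0,1]
    - [1.7,3,-2.5,0,1]
    - [1.7,3,-2.5,0,1]
    - [1.7,3,0,0,1]
    - [1.7,3,0,0,1]
    - [1.7,2,0,0,1]
    - [1.7,1,0,0,1]
    - [0,0,0,0,1]
    - [0,0,0,0,1]
    - [0,0,0,0,1]

```text
t: 13.9
ee_pos: [618.8, -357.6, 318.5]
orientation: [1.0, -0.019, -0.0, 0.0]
contact_force: [-0.1, 0.0, -0.0]
finger_gap: 87.2
gripper_force: 0.0
```

Run:
```python
from h import *
np.set_printoptions(precision=1,suppress=True)
C=cam('wrist'); im=env.snapshot('wrist'); cv2.imwrite('pics/w5.png',im)
print(env.state()['ee_pos'],yaw())
np.savez('c5.npz',K=C[0],R=C[1],t=C[2])
for th,z in(('barcode',72),('reader',34)):
    for r in env.masks_of('wrist',th)[:4]:
        px=r['pixels'].astype(np.uint8); cs,_=cv2.findContours(px,0,2); c=max(cs,key=cv2.contourArea)
        P=np.array([atz(C,p[0],z)[:2] for p in c],np.float32); print(th,np.round(r['uv']),round(r['score'],2),cv2.boundingRect(c),cv2.minAreaRect(P))
```

```text
[ 618.8 -357.5  318.8] -0.03865355997000753
barcode [430. 243.] 0.66 (406, 212, 53, 61) ((561.1514892578125, -498.3863830566406), (80.75363159179688, 46.16166687011719), 21.182632446289062)
barcode [318. 133.] 0.65 (293, 114, 53, 38) ((695.7409057617188, -364.8293151855469), (37.87910461425781, 57.175262451171875), 2.359238386154175)
barcode [389. 299.] 0.65 (371, 271, 34, 56) ((484.4171447753906, -445.5029296875), (80.04903411865234, 41.63568115234375), 3.0998318195343018)
reader [211. 270.] 0.66 (189, 242, 30, 55) ((520.7721557617188, -200.7703094482422), (39.008758544921875, 80.37149810791016), 86.89163208007812)
```

View pics/w5.png

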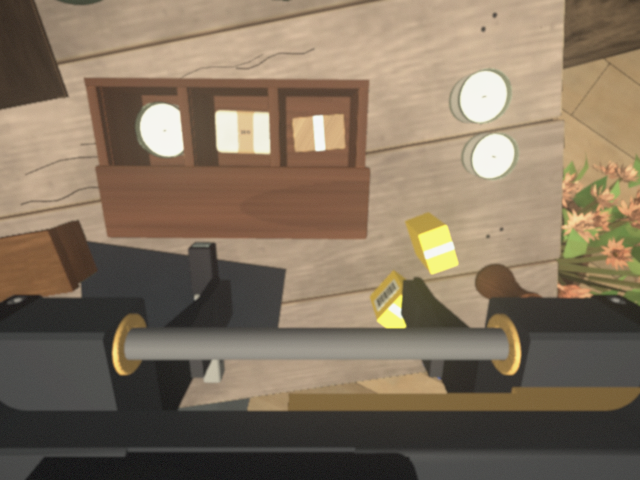

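The carton's top (brown, white tape) is at (318,133) in the right pigeonhole, and the tin is at (163,130) and the soap at (243,132). The look-alikes are both yellow cartons at (432,243) and (388,300). The reader lies on the mat with its head at (203,262). Here is an enlarged crop of the carton to confirm.

Run:
```python
import cv2
im=cv2.imread('pics/w5.png')[100:170,260:380]
cv2.imwrite('pics/w5c.png',cv2.resize(im,None,fx=6,fy=6,interpolation=cv2.INTER_CUBIC))
```

```text
(no output)
```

View pics/w5c.png

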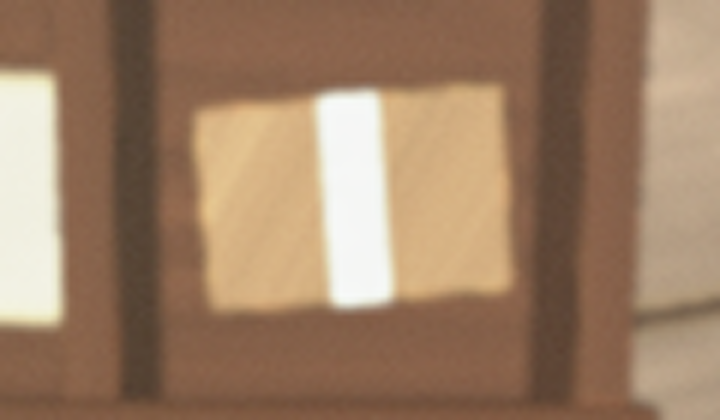

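Call:
step_arm:
  commands:
    - [-2,-3,0,0,1]
    - [-3,-3,0,0,1]
    - [-3,-2,0,0,1]
    - [-2,-2,0,0,1]
    - [0,0,0,0,1]
    - [0,0,0,0,1]
    - [0,0,0,0,1]

```text
t: 14.75
ee_pos: [523.8, -254.6, 318.2]
orientation: [1.0, -0.02, 0.0, 0.0]
contact_force: [-0.0, 0.5, -0.2]
finger_gap: 87.1
gripper_force: 0.0
```

Run:
```python
from h import *
np.set_printoptions(precision=1,suppress=True)
C=cam('wrist'); im=env.snapshot('wrist'); cv2.imwrite('pics/w6.png',im)
print(env.state()['ee_pos'],yaw())
for th,z in(('barcode',72),('reader',34)):
    for r in env.masks_of('wrist',th)[:4]:
        px=r['pixels'].astype(np.uint8); cs,_=cv2.findContours(px,0,2); c=max(cs,key=cv2.contourArea)
        P=np.array([atz(C,p[0],z)[:2] for p in c],np.float32); print(th,np.round(r['uv']),round(r['score'],2),cv2.boundingRect(c),cv2.minAreaRect(P))
c=np.load('c5.npz'); C5=(c['K'],c['R'],c['t'])
g=lambda u,v:(260+u/6,100+v/6)
print([proj(C,[677.7,-365.5,72]),proj(C5,[677.7,-365.5,72])])
```

```text
[ 523.9 -254.8  317.8] -0.03963097823227231
barcode [478. 235.] 0.9 (442, 204, 72, 61) ((476.5758972167969, -450.0749816894531), (70.79414367675781, 57.41456604003906), 49.40065002441406)
barcode [516. 284.] 0.69 (486, 257, 72, 40) ((401.6379089355469, -512.4251098632812), (84.39239501953125, 50.65446853637695), 55.79567337036133)
barcode [412.  36.] 0.57 (380, 8, 66, 56) ((691.4605712890625, -362.1623840332031), (48.58924102783203, 67.63414001464844), 1.882273554801941)
barcode [520. 168.] 0.57 (487, 138, 66, 58) ((553.62158203125, -490.7625732421875), (69.93756103515625, 63.79885482788086), 19.7567195892334)
reader [273. 245.] 0.81 (258, 171, 28, 155) ((446.24359130859375, -193.09645080566406), (33.707244873046875, 220.50274658203125), 86.67253112792969)
[array([415. ,  51.2]), array([320.1, 148.6])]
```

The brown carton with the white tape strip is confirmed: corners at crop (195,107), (502,85), (512,292) and (212,312), turned slightly left. Both yellow ones and the blue one are left alone.

Run:
```python
from h import *
np.set_printoptions(precision=2,suppress=True)
c=np.load('c5.npz'); C5=(c['K'],c['R'],c['t']); C=cam('wrist')
g=lambda p:(260+p[0]/6,100+p[1]/6)
P=np.array([atz(C5,g(p),72) for p in((195,107),(502,85),(512,292),(212,312))]);print(P)
print('ctr',P.mean(0),'sides',[np.linalg.norm(P[i]-P[i-1]) for i in range(4)])
d=(P[0]-P[3]+P[1]-P[2]); print('yaw',np.arctan2(d[1],d[0]), 'from y', [np.arctan2(-(a[0]-b[0]),(a[1]-b[1])) for a,b in((P[0],P[1]),(P[3],P[2]))])
print('front mid',(P[2]+P[3])/2)
print([proj(C,p) for p in P])
m=[r for r in env.masks_of('wrist','barcode') if r['uv'][1]<80][0]['pixels']
for v in range(6,66,4):
    k=np.where(m[v])[0]; print(v,(k.min(),k.max()) if len(k) else None,end=' ')
r=env.masks_of('wrist','reader')[0]['pixels']; rows=np.where(r.any(1))[0]
L=[]
for v in range(rows.min()+4,rows.max()-3,3):
    k=np.where(r[v])[0]; L.append([*atz(C,(k.mean()+.5,v),34)[:2],np.linalg.norm(atz(C,(k.min(),v),34)-atz(C,(k.max()+1,v),34))])
L=np.array(L); print('\n',L[::5]); a,b=np.polyfit(L[:,0],L[:,1],1); print('reader yaw',a,'y at 390',a*390+b,'ends',[atz(C,(273,v),34)[0] for v in(rows.min(),rows.max()+1)])
```

```text
[[ 711.81 -336.29   72.  ]
 [ 713.4  -392.75   72.  ]
 [ 676.5  -394.04   72.  ]
 [ 675.07 -337.32   72.  ]]
ctr [ 694.19 -365.1    72.  ] sides [np.float64(36.753561252860834), np.float64(56.48487458811254), np.float64(36.921695851012444), np.float64(56.74615494161944)]
yaw 0.03139351890624006 from y [np.float64(0.02806962913948102), np.float64(0.02512195507566664)]
front mid [ 675.78 -365.68   72.  ]
[array([387.73,  14.5 ]), array([443.64,  10.12]), array([442.47,  50.65]), array([387.99,  54.62])]
6 None 10 (np.int64(409), np.int64(445)) 14 (np.int64(390), np.int64(445)) 18 (np.int64(387), np.int64(445)) 22 (np.int64(385), np.int64(445)) 26 (np.int64(382), np.int64(445)) 30 (np.int64(381), np.int64(444)) 34 (np.int64(381), np.int64(444)) 38 (np.int64(381), np.int64(445)) 42 (np.int64(380), np.int64(444)) 46 (np.int64(380), np.int64(444)) 50 (np.int64(380), np.int64(440)) 54 (np.int64(380), np.int64(434)) 58 (np.int64(380), np.int64(427)) 62 (np.int64(382), np.int64(409)) 
 [[ 550.79 -200.03   32.78]
 [ 531.81 -199.16   34.48]
 [ 512.33 -198.27   33.64]
 [ 492.39 -196.05   32.77]
 [ 471.81 -196.42   29.22]
 [ 450.75 -194.79   29.62]
 [ 429.06 -194.47   30.03]
 [ 406.83 -192.76   30.45]
 [ 383.93 -191.71   29.47]
 [ 360.35 -191.34   29.89]]
reader yaw -0.04795502458135403 y at 390 -192.15111536693666 ends [np.float64(555.6616165550801), np.float64(334.65083536178696)]
```

Run:
```python
from h import *
plan([393,-192.3,60],-0.046)
```

```text
tcp [ 523.7 -254.8  317.4] yaw -0.04 twist 0.35 shift cm [-13.32  -5.64  25.75]
```

Call:
step_arm:
  commands:
    - [-2.2,-0.9,0,0.35,1]
    - [-2.2,-0.9,2,0,1]
    - [-2.2,-0.95,3,0,1]
    - [-2.2,-0.95,3,0,1]
    - [-2.2,-0.95,3,0,1]
    - [-2.3,-0.95,3,0,1]
    - [0,0,3,0,1]
    - [0,0,3,0,1]
    - [0,0,3,0,1]
    - [0,0,2.5,0,1]
    - [0,0,0,0,1]
    - [0,0,0,0,1]

```text
t: 16.2
ee_pos: [393.4, -192.8, 63.3]
orientation: [1.0, -0.023, -0.0, 0.0]
contact_force: [1.3, -0.4, -0.0]
finger_gap: 86.6
gripper_force: 0.0
```

Run:
```python
from h import *
np.set_printoptions(precision=2,suppress=True)
plan([393,-192.3,8],-0.046)
C=cam('wrist'); im=env.snapshot('wrist'); cv2.imwrite('pics/w7.png',im)
r=env.masks_of('wrist','reader')[0]['pixels']; rows=np.where(r.any(1))[0]; print(rows.min(),rows.max())
for v in list(range(rows.min(),rows.min()+12,2))+list(range(rows.min()+14,rows.max(),10)):
    k=np.where(r[v])[0]; print(v,k.min(),k.max()+1,atz(C,((k.min()+k.max()+1)/2,v),34)[:2],np.linalg.norm(atz(C,(k.min(),v),34)-atz(C,(k.max()+1,v),34)))
```

```text
tcp [ 393.4 -192.8   63.3] yaw -0.045 twist 0.04 shift cm [-0.04 -0.05  5.53]Traceback (most recent call last):
  File "<stdin>", line 5, in <module>
IndexError: list index out of range
```

View pics/w7.png

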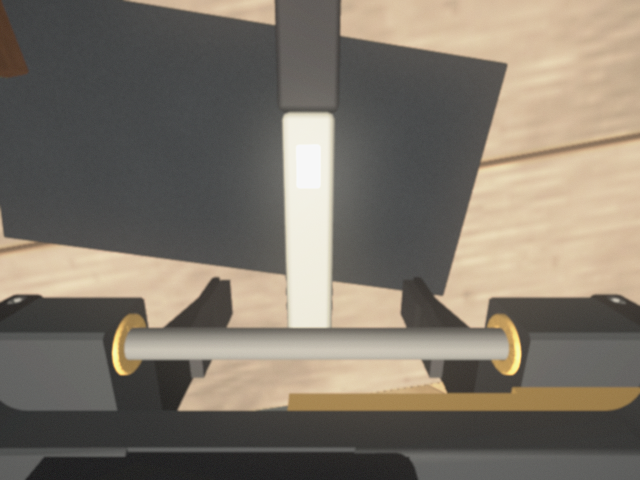

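The handle lies between the fingers. The head/handle boundary is at row 110 and the handle is centred at col 309.

Run:
```python
from h import *
np.set_printoptions(precision=1,suppress=True)
C=cam('wrist')
for uv in((309,110),(308.5,20),(309,130),(309.5,250),(310,320)): print(atz(C,uv,34)[:2])
for a,b,v in((284,334,130),(278,340,90)): print(np.linalg.norm(atz(C,(a,v),34)-atz(C,(b,v),34)))
```

```text
[ 484.2 -194.3]
[ 524.9 -196.2]
[ 474.3 -193.8]
[ 407.9 -190.6]
[ 362.1 -188.6]
26.212207214539376
31.488230054382942
```

Call:
step_arm:
  commands:
    - [0.05,-0.25,2,0,1]
    - [0,0,1.8,0,1]
    - [0,0,1,0,1]
    - [0,0,0.7,0,1]
    - [0,0,0,0,1]
    - [0,0,0,0,-1]
    - [0,0,0,0,-1]
    - [0,0,0,0,-1]
    - [0,0,0,0,-1]
    - [0,0,0,0,-1]
    - [0,0,0,0,-1]
    - [0,0,0,0,-1]
  squeeze: 55

```text
t: 17.5
ee_pos: [393.6, -190.1, 8.1]
orientation: [1.0, -0.023, 0.0, 0.0]
contact_force: [-0.2, -0.3, -0.0]
finger_gap: 38.9
gripper_force: 0.0
```

Call:
step_arm:
  commands:
    - [0,0,-0.5,0,-1]
    - [0,0,-1,0,-1]
    - [0,0,-1.5,0,-1]
    - [0,0,0,0,-1]
    - [0,0,0,0,-1]

```text
t: 18.0
ee_pos: [393.6, -190.0, 38.4]
orientation: [1.0, -0.023, 0.0, -0.0]
contact_force: [-0.3, -0.2, -1.0]
finger_gap: 27.3
gripper_force: 55.0
```

Run:
```python
from h import *
plan([385,-359.7,39],-0.02); print(env.state()['torque'])
```

```text
tcp [ 393.6 -190.    38.4] yaw -0.046 twist -1.47 shift cm [-0.52 16.98 -0.06]
[-0.0335107   0.10570907 -0.06808339]
```

The fingers were still closing when the lift began, so the reader may sit low in the grip. I'll set it back down, watching the force, and regrip properly.

Call:
step_arm:
  commands:
    - [0,0,0.6,0,-1]
    - [0,0,0.5,0,-1]
    - [0,0,0.4,0,-1]
    - [0,0,0.3,0,-1]
    - [0,0,0,0,-1]

```text
t: 18.5
ee_pos: [393.0, -190.0, 19.3]
orientation: [1.0, -0.023, -0.001, -0.0]
contact_force: [0.1, 0.3, -1.6]
finger_gap: 27.4
gripper_force: 55.0
```

Call:
step_arm:
  commands:
    - [0,0,0.2,0,-1]
    - [0,0,0.2,0,-1]
    - [0,0,0,0,-1]

```text
t: 18.8
ee_pos: [393.7, -190.1, 16.0]
orientation: [1.0, -0.023, 0.0, 0.0]
contact_force: [-0.0, -0.9, -2.1]
finger_gap: 27.9
gripper_force: 55.0
```

Call:
step_arm:
  commands:
    - [0,0,0.2,0,-1]
    - [0,0,0.1,0,-1]
    - [0,0,0,0,-1]

```text
t: 19.1
ee_pos: [393.7, -190.1, 15.8]
orientation: [1.0, -0.022, 0.0, 0.0]
contact_force: [-7.0, 5.2, 26.9]
finger_gap: 27.3
gripper_force: 55.0
```

Call:
step_arm:
  commands:
    - [0,0,-0.2,0,-0.2]
    - [0,0,0,0,0]
    - [0,0,0,0,0]
    - [0,0,0.3,0,0]
    - [0,0,0.3,0,0]
    - [0,0,0.2,0,0]
    - [0,0,0,0,0]
    - [0,0,0,0,0]

```text
t: 19.9
ee_pos: [393.5, -190.1, 6.8]
orientation: [1.0, -0.023, -0.0, -0.0]
contact_force: [0.4, -1.3, -0.4]
finger_gap: 43.6
gripper_force: 0.0
```

Run:
```python
from h import *
np.set_printoptions(precision=1,suppress=True)
plan([393.6,-190.1,8],-0.046); C=cam('wrist'); im=env.snapshot('wrist')
cv2.imwrite('pics/w8.png',im)
# head/handle boundary + handle columns from brightness
g=cv2.cvtColor(im,6).astype(int); C2=C
print(g[::12,309]); 
for v in(60,100,140): d=np.diff(g[v].astype(int)); print(v,[(i,int(d[i])) for i in np.where(abs(d)>25)[0]][:14])
```

```text
tcp [ 393.5 -190.1    6.8] yaw -0.045 twist 0.04 shift cm [ 0.   0.  -0.1]
[ 89  87  90  87  92  93  98 102  89 224 238 238 239 247 247 247 247 247
 238 238 236 236 235 234 234 232 232 232 143 189 222 230 229 137 135  60
  57  57  39  35]
60 [(np.int64(576), 31), (np.int64(577), 36)]
100 [(np.int64(563), 36), (np.int64(564), 36)]
140 [(np.int64(277), 35), (np.int64(278), 35), (np.int64(550), 40), (np.int64(551), 36)]
```

Call:
step_arm:
  commands:
    - [0,0,-0.1,0,-1]
    - [0,0,0,0,-1]
    - [0,0,0,0,-1]
    - [0,0,0,0,-1]
    - [0,0,0,0,-1]
    - [0,0,0,0,-1]
    - [0,0,0,0,-1]
  squeeze: 55

```text
t: 20.65
ee_pos: [393.7, -190.1, 8.2]
orientation: [1.0, -0.023, 0.0, 0.0]
contact_force: [-0.6, 0.2, 2.7]
finger_gap: 27.9
gripper_force: 55.0
```

Run:
```python
from h import *
np.set_printoptions(precision=1,suppress=True)
C=cam('wrist'); im=env.snapshot('wrist'); print(env.state()['ee_pos'],yaw(),env.state()['finger_gap'])
g=cv2.cvtColor(im,6).astype(int); v=np.argmax(np.diff(g[60:160,300]))+60.5; print(v)
for r in(v+10,v+60,v+150):
    row=g[int(r),260:360]; b=np.where(row>200)[0]+260; print(r,b.min(),b.max(),atz(C,((b.min()+b.max()+1)/2,r),34)[:2])
print(atz(C,(309,v),34)[:2])
K=(C[1],C[2])
# eye/head tip not visible? project expected eye top
print('eye px',proj(C,[554,-197.5,34]))
```

```text
[ 393.7 -190.1    8.2] -0.04540141190261841 27.409076490418247
101.5
111.5 281 346 [ 480.1 -194.3]
161.5 281 347 [ 462.2 -193.6]
251.5 285 344 [ 426.  -192.1]
[ 483.6 -192.6]
eye px [ 312.9 -148.6]
```

Call:
step_arm:
  commands:
    - [0,0,-0.5,0,-1]
    - [0,0,-1.3,0,-1]
    - [0,0,-1.8,0,-1]
    - [0,0,0,-0.8,-1]
    - [0,0,0,-0.7,-1]
    - [-0.2,2,0,0,-1]
    - [-0.3,3,0,0,-1]
    - [0,3,0,0,-1]
    - [0,3,0,0,-1]
    - [0,2.5,0,0,-1]
    - [0,2,0,0,-1]
    - [0,1.5,0,0,-1]

```text
t: 21.9
ee_pos: [384.3, -360.7, 42.6]
orientation: [1.0, -0.01, -0.001, -0.001]
contact_force: [-1.1, 0.6, -0.3]
finger_gap: 27.7
gripper_force: 55.0
```

Call:
step_arm:
  commands:
    - [0,0,0,0,-1]
    - [0,0,0,0,-1]

```text
t: 22.1
ee_pos: [384.5, -359.4, 43.2]
orientation: [1.0, -0.01, -0.001, -0.001]
contact_force: [1.0, 0.4, -0.9]
finger_gap: 27.6
gripper_force: 55.0
```

Run:
```python
from h import *
np.set_printoptions(precision=1,suppress=True)
C=cam('wrist'); im=env.snapshot('wrist')
print(env.find_in('wrist','rack')[:1])
g=cv2.cvtColor(im,6).astype(int); v=np.argmax(np.diff(g[60:160,300]))+60.5; print(v,g[60:160:6,300])
plan([385,-359.7,39.2],-0.02);plan([490,-361.8,39.2],-0.02); s=env.state(); print(s['finger_gap'],s['contact_force'])
# board edges
C3=cam('top'); top=env.snapshot('top'); cv2.imwrite('pics/t2.png',top)
for th in('reader','head','barcode'): print(th,[(np.round(d['uv'],1),round(d['score'],2),atz(C3,d['uv'],65)[:2]) for d in env.find_in('top',th)][:5])
CS=cam('scene'); env.snapshot('scene')
for th in('reader','eye','barcode'): print(th,[(np.round(d['uv'],1),round(d['score'],2)) for d in env.find_in('scene',th)][:5])
print('pred scene reader',proj(CS,[435,-360.7,50]),proj(CS,[545,-363,50]))
```

```text
[]
149.5 [ 62  62  63  63  67  67  60  79 142 160 163 163 165 166 164 218 237]
tcp [ 384.9 -359.    43.7] yaw -0.018 twist 0.09 shift cm [0.  0.1 0.5]
tcp [ 384.9 -359.    43.7] yaw -0.018 twist 0.09 shift cm [10.5  0.1  0.4]
27.736786407124857 [-0.2  1.  -1.5]
reader [(array([426.2, 262. ]), 0.61, array([ 504.8, -367.2]))]
head [(array([423.4, 264.6]), 0.71, array([ 497. , -358.9]))]
barcode [(array([470.6, 250.9]), 0.79, array([ 541.1, -498.6])), (array([459. , 272.7]), 0.58, array([ 475.9, -463.6])), (array([425.9, 200.5]), 0.55, array([ 688.7, -366.5])), (array([485.1, 303.4]), 0.51, array([ 388.6, -539. ])), (array([400.5, 209.2]), 0.35, array([ 660.1, -290.7]))]
reader [(array([439.4, 240.5]), 0.88)]
eye []
barcode [(array([472. , 229.3]), 0.67)]
pred scene reader [420.7 231.1] [398.6 215. ]
```

Run:
```python
from h import *
im=env.snapshot('scene'); cv2.imwrite('pics/s3.png',cv2.resize(im[170:290,330:490],None,fx=5,fy=5,interpolation=cv2.INTER_CUBIC))
C=cam('scene')
for x in(275,345,475,545):
  for z in(50,65): print((x,z),5*(proj(C,[334+x-275,-359-0.02*(x-385)+4*0,z])-[330,170]) if 0 else (5*(proj(C,[x+50,-359.5-0.02*(x+50-385),z+4.5])-[330,170])).round())
```

```text
(275, 50) [576. 387.]
(275, 65) [579. 366.]
(345, 50) [497. 330.]
(345, 65) [500. 309.]
(475, 50) [363. 233.]
(475, 65) [365. 213.]
(545, 50) [296. 185.]
(545, 65) [298. 165.]
```

View pics/s3.png

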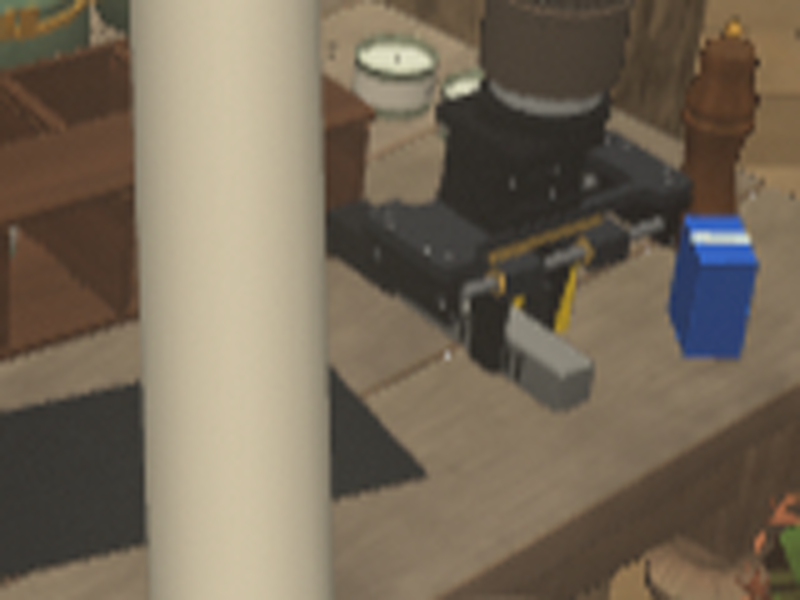

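The reader sits level in the grip: its tail end face is at crop (573,388) against a predicted (576,387). The scene camera shows no droop. I'll insert it.

Call:
step_arm:
  commands:
    - [0,0,0.3,0,-1]
    - [1,0.1,0,0,-1]
    - [1.5,0,0,0,-1]
    - [1.5,0,0,0,-1]
    - [1.5,0,0,0,-1]
    - [1.5,0,0,0,-1]
    - [1,0,0,0,-1]
    - [0.8,0,0,0,-1]
    - [0.4,0,0,0,-1]
    - [0,0,0,0,-1]
    - [0,0,0,0,-1]

```text
t: 23.75
ee_pos: [476.7, -362.6, 40.9]
orientation: [1.0, -0.01, -0.0, -0.0]
contact_force: [0.6, -0.0, -2.1]
finger_gap: 27.7
gripper_force: 55.0
```

Run:
```python
from h import *
plan([490.5,-361.8,40.2],-0.02); s=env.state(); print(s['finger_gap'],s['contact_force'])
R=Ro.from_quat(s['orientation']).as_matrix(); print('tool x',R[:,0],'eye',s['ee_pos']+R@[160,0,-10.8])
```

```text
tcp [ 476.7 -362.6   40.9] yaw -0.02 twist 0.03 shift cm [ 1.37 -0.1   0.07]
27.69993942905629 [ 0.60330857 -0.04946641 -2.11955791]
tool x [ 9.99808726e-01 -1.95463183e-02 -6.73199869e-04] eye [ 636.71483869 -365.68638049   51.63017309]
```

Call:
step_arm:
  commands:
    - [0.4,0,0.05,0,-1]
    - [0.4,0,0,0,-1]
    - [0.3,0,0,0,-1]
    - [0.2,0,0,0,-1]
    - [0,0,0,0,-1]
    - [0,0,0,0,-1]
    - [0,0,0,0,-1]
    - [0,0,0,0,-1]
    - [0,0,0,0,-1]
    - [0,0,0,0,-1]
    - [0,0,0,0,-1]
    - [0,0,0,0,-1]

```text
t: 24.95
ee_pos: [490.3, -362.9, 40.6]
orientation: [1.0, -0.01, 0.0, 0.0]
contact_force: [-0.2, 0.5, -2.0]
finger_gap: 27.8
gripper_force: 55.0
```

Call:
step_arm:
  commands:
    - [0,0,0,0,-1]
    - [0,0,0,0,-1]
    - [0,0,0,0,-1]
    - [0,0,0,0,-1]
    - [0,0,0,0,-1]
    - [0,0,0,0,-1]
    - [0,0,0,0,-1]
    - [0,0,0,0,-1]
    - [0,0,0,0,-1]
    - [0,0,0,0,-1]
    - [0,0,0,0,-1]
    - [0,0,0,0,-1]

```text
t: 26.15
ee_pos: [490.2, -362.9, 40.5]
orientation: [1.0, -0.01, -0.0, -0.0]
contact_force: [0.1, 0.3, -2.0]
finger_gap: 27.8
gripper_force: 55.0
```

Run:
```python
from h import *
np.set_printoptions(precision=1,suppress=True)
s=env.state(); R=Ro.from_quat(s['orientation']).as_matrix(); print('eye',s['ee_pos']+R@[160,0,-10.8],s['contact_force'])
C=cam('top'); env.snapshot('top')
for th in('barcode','tin','soap','bystander_soap','bystander_matches'):
    for d in env.find_in('top',th)[:4]: print(th,np.round(d['uv'],1),round(d['score'],2))
# droop: handle row profile in wrist
im=env.snapshot('wrist'); cv2.imwrite('pics/w9.png',im)
```

```text
eye [ 650.2 -366.    51.3] [ 0.1  0.3 -2. ]
barcode [481.8 305.5] 0.94
barcode [426.7 199.4] 0.79
barcode [453.8 280.1] 0.57
tin [365. 195.] 0.55
soap [396.6 194.5] 0.59
bystander_soap [270.  293.4] 0.56
bystander_matches [243.7 300. ] 0.65
```

Run:
```python
from h import *
for n in('w8','w9'):
    g=cv2.GaussianBlur(cv2.cvtColor(cv2.imread(f'pics/{n}.png'),6).astype(np.float32),(1,9),2)
    for v0,v1 in((2,16),(30,45),(60,75),(115,130),(230,245)):
        p=g[v0:v1].mean(0); d=np.abs(np.diff(cv2.GaussianBlur(p[None],(5,1),1)[0])); 
        L=250+np.argsort(d[250:300])[-3:]; Rr=320+np.argsort(d[320:375])[-3:]
        print(n,v0,L[::-1],d[L[::-1]].round(1),Rr[::-1],d[Rr[::-1]].round(1))
```

```text
w8 2 [271 270 272] [4.2 3.8 3.8] [359 355 360] [4.7 4.7 4.3]
w8 30 [272 271 270] [4.7 4.7 4.1] [354 355 353] [5.1 4.9 4.7]
w8 60 [272 273 271] [4.7 4.7 4.4] [353 354 352] [5.2 5.2 4.9]
w8 115 [277 276 278] [31.3 28.1 24.7] [350 349 348] [22.1 21.9 17.6]
w8 230 [282 281 283] [29.  28.8 20.5] [347 348 346] [22.2 21.4 17.8]
w9 2 [290 275 283] [0.2 0.2 0.1] [349 358 331] [0.2 0.2 0.2]
w9 30 [281 259 274] [0.4 0.3 0.2] [346 325 327] [0.3 0.2 0.2]
w9 60 [259 297 253] [0.2 0.2 0.2] [321 360 323] [0.2 0.2 0.2]
w9 115 [280 279 281] [10.6 10.5  7.3] [348 347 346] [9.7 9.  7.9]
w9 230 [284 285 283] [10.   7.8  7. ] [345 346 344] [8.9 8.5 7.9]
```

Run:
```python
from h import *
for n in('w8','w9'):
    g=cv2.cvtColor(cv2.imread(f'pics/{n}.png'),6).astype(int); print(n,'col300',g[90:115:2,300])
    for v in(112,122,162,237,252): 
        r=g[v]; print(v,r[270:292:1],r[338:360:1])
```

```text
w8 col300 [106 102  95  88  83  91 150 194 214 224 232 236 236]
112 [ 87  89  89  87  91  94 112 149 185 211 220 223 226 229 231 234 235 236
 236 236 236 235] [236 236 236 234 232 229 222 216 208 199 188 171 147 123 102  93  92  92
  91  91  91  90]
122 [ 92  91  91  92  93  96 112 145 184 209 221 224 227 230 232 235 236 237
 238 237 238 238] [237 236 236 235 233 229 223 216 210 201 190 172 147 122 104  98  97  97
  97  98  98  97]
162 [104 106 107 106 108 109 111 116 134 168 202 221 227 230 232 234 236 238
 239 239 239 239] [239 238 238 237 235 230 223 218 213 204 189 169 144 125 119 119 114 114
 114 113 113 112]
237 [ 92  93  96  96  97  98 100  98 100 100 102 125 159 193 215 222 225 227
 231 234 235 236] [235 235 234 230 225 218 211 203 192 175 150 124 108 104 103 104 102 104
 101 102 100 101]
252 [ 90  89  88  90  93  93  93  95  94  94  94 106 134 170 201 217 221 225
 228 231 234 235] [234 234 232 227 220 215 208 198 185 166 137 112  99  98  99  99  95  98
  97  97  97  93]
w9 col300 [ 80  82  74  70  67  64  96 140 162 172 183 195 198]
112 [148 148 149 149 150 149 149 144 140 1
[... 187 characters left out ...]
3 161 172 177 181 184 190 193 196
 198 200 198 199] [196 195 195 192 192 186 177 168 161 154 147 134 126 128 142 148 146 146
 146 146 143 144]
162 [163 159 160 162 162 162 160 159 157 149 145 157 173 180 183 189 191 196
 199 200 204 201] [202 201 200 197 192 184 178 172 163 156 144 134 131 142 153 156 158 158
 157 158 157 155]
237 [160 161 161 161 163 162 163 164 163 163 165 160 147 145 157 168 180 181
 185 190 192 196] [193 194 190 183 176 168 162 153 145 134 128 135 146 150 152 151 150 148
 146 146 150 149]
252 [162 160 159 161 160 159 162 160 158 161 159 155 150 142 149 162 171 176
 180 185 190 193] [193 192 186 181 173 163 157 150 141 127 121 129 138 140 142 138 139 138
 140 139 140 140]
```

The edge profile at the handle matches the flat one (width 73 px, boundary row 102), so there was no slip or droop. The carton hasn't moved. I'll draw it out and lay it down.

Call:
step_arm:
  commands:
    - [-0.5,0,0,0,-1]
    - [-1.2,0,0,0,-1]
    - [-1.5,0,0,0,-1]
    - [-1.5,0,0,0,-1]
    - [-1.5,0,0,0,-1]
    - [-1.5,0,0,0,-1]
    - [-1.5,0,0,0,-1]
    - [-0.9,0,0,0,-1]
    - [-0.4,-1,0,0,-1]
    - [0,-2,0,0,-1]
    - [0,-3,0,0,-1]
    - [0,-3,0,0,-1]

```text
t: 27.7
ee_pos: [387.2, -269.9, 40.6]
orientation: [1.0, -0.01, 0.0, 0.0]
contact_force: [-0.2, -0.5, -0.8]
finger_gap: 27.7
gripper_force: 55.0
```

Call:
step_arm:
  commands:
    - [0,-3,0,0,-1]
    - [0,-3,0,0,-1]
    - [0,-2,0,0,-1]
    - [0,-0.5,0,0,-1]
    - [0,0,0,0,-1]
    - [0,0,1,0,-1]
    - [0,0,0.8,0,-1]
    - [0,0,0.5,0,-1]
    - [0,0,0,0,-1]

```text
t: 28.6
ee_pos: [387.6, -186.4, 16.3]
orientation: [1.0, -0.01, -0.001, -0.0]
contact_force: [-0.1, -0.2, -1.4]
finger_gap: 27.5
gripper_force: 55.0
```

Run:
```python
from h import *
plan([395,-190,8.8],-0.02)
```

```text
tcp [ 387.6 -186.4   16.3] yaw -0.02 twist -0.03 shift cm [0.74 0.35 0.75]
```

Call:
step_arm:
  commands:
    - [0.7,0,0,0,-1]
    - [0,0,0.3,0,-1]
    - [0,0,0.2,0,-1]
    - [0,0,0.2,0,-1]
    - [0,0,0,0,-1]

```text
t: 29.1
ee_pos: [395.3, -186.0, 10.3]
orientation: [1.0, -0.01, -0.0, -0.0]
contact_force: [0.5, 0.1, -1.0]
finger_gap: 27.8
gripper_force: 55.0
```

Call:
step_arm:
  commands:
    - [0,0,0.1,0,-0.2]
    - [0,0,0,0,0]
    - [0,0,0,0,0.3]
    - [0,0,0,0,0.3]
    - [0,0,0,0,0.3]
    - [0,0,0,0,0.3]
    - [0,0,-1,0,0.3]
    - [0,0,-3,0,0.3]
    - [0,0,-4,0,0.5]
    - [0,0,-4,0,1]
    - [0,0,-4,0,1]
    - [0,0,0,0,1]

```text
t: 30.3
ee_pos: [399.4, -186.9, 175.9]
orientation: [1.0, -0.009, 0.007, 0.001]
contact_force: [0.8, -0.3, 0.4]
finger_gap: 80.3
gripper_force: 0.0
```

Run:
```python
from h import *
np.set_printoptions(precision=1,suppress=True)
C=cam('wrist'); env.snapshot('wrist'); print(env.state()['ee_pos'],env.state()['t'])
r=env.masks_of('wrist','reader')
if r:
    px=r[0]['pixels'].astype(np.uint8); cs,_=cv2.findContours(px,0,2); c=max(cs,key=cv2.contourArea); P=np.array([atz(C,p[0],34)[:2] for p in c],np.float32); print(cv2.boundingRect(c),cv2.minAreaRect(P))
T=cam('top'); env.snapshot('top')
for th,z in(('reader',34),('barcode',72),('tin',43),('soap',25),('bystander_soap',25),('bystander_matches',14)):
    for d in env.find_in('top',th)[:4]: print(th,np.round(d['uv'],1),round(d['score'],2),atz(T,d['uv'],z)[:2])
```

```text
[ 397.3 -186.3  173. ] 30.35
(293, 30, 42, 258) ((446.72869873046875, -188.2442626953125), (31.81500244140625, 216.03378295898438), 89.58509826660156)
reader [366.8 261.2] 0.79 [ 505.3 -195.8]
reader [426.8 201.6] 0.59 [ 692.2 -376.3]
barcode [470.4 253.3] 0.76 [ 533.2 -495.7]
barcode [423.1 198.1] 0.73 [ 694.2 -356.6]
barcode [480.1 302.8] 0.68 [ 389.9 -522. ]
tin [366.3 197.4] 0.74 [ 697.9 -190.6]
soap [394.2 198.4] 0.78 [ 701.3 -278. ]
soap [362.7 262.8] 0.4 [ 501.  -184.4]
bystander_soap [266.7 295.8] 0.57 [395.3  99.4]
bystander_soap [365.4 262.8] 0.25 [ 501.2 -192.5]
bystander_matches [240.4 299.9] 0.57 [381.4 178.4]
```

The reader lies flat at (446,-188) on the mat, released, and everything else is where it was. I'm handing in.

Call:
step_arm:
  commands:
    - [0,0,0,0,1]
    - [0,0,0,0,1]
    - [0,0,0,0,1]
    - [0,0,0,0,1]
    - [0,0,0,0,1]

```text
t: 31.25
ee_pos: [395.7, -186.1, 169.6]
orientation: [1.0, -0.01, 0.0, -0.0]
contact_force: [-0.6, 0.1, 0.0]
finger_gap: 86.6
gripper_force: 0.0
```

```bash
python3 -c "
from rig import env
print(env.sign_off())"
```

```text
the job is handed in; nothing more can be done
None
```

I handed the job in at about 31 s with every step carried out; the sign-off gave no verdict. By my measurements the eye was held for two seconds about 26 mm from the brown carton's barcode, and the reader is now released flat on the mat with nothing else visibly moved.

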